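Reset a tripped breaker under the bench power box's push-latch cover

TASK

A circuit of the bench power box has tripped. Press the orange push-latch cover so that it pops open, push the reset button that has popped out fully home, then swing the cover down and press it until it latches shut again. Do it all by pushing with the fingers: do not pick up or shift anything lying about.

Things in the scene. Friction and masses are not known exactly. Their poses are not given: they have to be found in the camera images.
- power_box: grey steel box screwed to the bench, 210 (x) x 250 (y) x 105 mm high; origin at the centre of its underside, z up, own x to its rear (away from the robot). Flush in its top: an orange cover, x from -84 to +6, y +-65 mm, over a compartment 26 mm deep. Rear deck (x +8 to +105): 9 mm high lamps at x 32, a 13 mm high blue socket (y < -45), the tape roll (y > 35 mm)
- cover_hinge (a point): middle of the cover's hinge line, fixed to the box at box x = +6 mm, 101 mm over the bench; the line runs along box y. The cover is a plate 90 mm long from hinge line to free edge, 130 mm wide, 4 mm thick; it lies towards box -x when shut and stands up over the hinge line when open. The hinge line lies in the plane of its inner face
- cover_pad (a point): centre of the dark ribbed thumb pad, 25 mm across, on the cover's outer face near its free edge, 74 mm from the hinge line; moves with the cover. With the cover shut it faces up, 105 mm over the bench: press here, straight down
- cover (a joint): cover angle, rad: 0 shut, flush; 1.66 open (upright, leaning 5 degrees to the rear); -0.08 pressed to the stop (pad 6 mm below flush). Push-push latch: from shut, press the pad in 5 to 6 mm (2 to 6 N) and let go: a spring opens it fully in 2 s. To shut: push it over from behind and down (1 to 2 N), press the pad to the stop, 5 to 6 mm below flush, let go: it stays flush. Another press reopens it
- reset_a (a joint): travel of red reset button a, m: 0 popped out (tripped), 0.008 pushed fully home (set); it stays where it is pushed, moving takes about 3 N straight down
- reset_a_top (a point): centre of the top of red reset button a, 12 mm across, moves with it. The three buttons, in any order, stand in a row along box y, 36 mm apart, 63 mm from the hinge line towards box -x. A set button's top is 20 mm below the box's top, a tripped one's 12 mm, showing a pale band. Hidden while the cover is shut
- reset_b (a joint): travel of red reset button b, m: 0 popped out (tripped), 0.008 pushed fully home (set); it stays where it is pushed, moving takes about 3 N straight down
- reset_b_top (a point): centre of the top of red reset button b, 12 mm across, moves with it. The three buttons, in any order, stand in a row along box y, 36 mm apart, 63 mm from the hinge line towards box -x. A set button's top is 20 mm below the box's top, a tripped one's 12 mm, showing a pale band. Hidden while the cover is shut
- reset_c (a joint): travel of red reset button c, m: 0 popped out (tripped), 0.008 pushed fully home (set); it stays where it is pushed, moving takes about 3 N straight down
- reset_c_top (a point): centre of the top of red reset button c, 12 mm across, moves with it. The three buttons, in any order, stand in a row along box y, 36 mm apart, 63 mm from the hinge line towards box -x. A set button's top is 20 mm below the box's top, a tripped one's 12 mm, showing a pale band. Hidden while the cover is shut
- tape_roll: roll of brown masking tape lying flat on the rear deck of the power box, 68 mm across, 24 mm high; origin at the centre of its underside. Bystander: leave alone
- chisel: chisel with an orange and black handle, 265 mm long, 28 mm high, lying on the bench to the robot's right of the power box; origin where handle and blade meet, on the bench. Bystander: leave alone
- pliers: pliers with black and orange handles, 155 mm long, 12 mm high, lying on the bench to the robot's left of the power box; origin under the pivot. Bystander: leave alone
- pencil: flat red carpenter's pencil, 175 x 14 x 7 mm, lying on the bench between the robot and the power box; origin under its middle. Bystander: leave alone
- tape_measure: yellow tape measure standing on the bench, 68 x 36 x 64 mm; origin at the centre of its underside. Bystander: leave alone
- glue_bottle: white bottle of wood glue with a red cap, 64 mm across, 170 mm high, standing on the bench to the robot's left; origin at the centre of its underside. Bystander: leave alone
- hammer: hammer with a wooden handle lying on the bench to the robot's right; origin on the bench under its handle line. Bystander: leave alone

How it is judged:
By the outcome, as a careful person would: the job done as asked, in the order asked, and still so for the second after the job is handed in, with the robot touching nothing.
It also fails if it takes over 53 s, if anything falls off the work surface, if the arm or the gripper's body presses on something with over 40 N, if the wrist force passes 120 N, or if a joint passes its speed limit or range.

ROBOT

A 6-joint arm with a two-finger parallel gripper is mounted at the origin on the work surface. World frame = base frame: x ahead of the robot, y to its left, z up, the work surface at z = 0. Lengths are in mm, angles in rad, forces in N, time in s.
With the tool pointing down it reaches from about 350 to 975 mm from the base axis. Payload 7.1 kg.
Tool frame: the origin (TCP) lies at the very end of the fingers, on their centre line; the grasp point (between the pads) lies 19 mm behind it (ctrl.grasp_offset is the distance from the TCP to the grasp point, in mm); z points along the fingers, y is the line along which they close (so a half turn about z gives the same grasp; the last joint's range is limited). The gripper opens to 88 mm and grips with 3 to 60 N. Pads are 20 mm wide; open, the fingers measure 115 mm over their backs; the gripper's body (75 mm by 178 mm) begins 61 mm behind the grasp point.
Start: joints at [1.21, 0.423, 1.63, -0, 1.089, -0.019], TCP at [209.458, 588.84, 222.675] pointing down, gripper open.
Joint ranges: [-3, 3], [-0.9, 2.11], [0.09, 2.58], [-1.31, 4.45], [0.11, 2.69], [-2.54, 2.54]. Speed limits (rad/s): [2.39, 2.39, 3.01, 3.14, 3.14, 3.14].

INTERFACE

Orientations are given as a rotation vector (axis times angle).
In Python, from workcell import ctrl, viewer, ticket, models gives the robot as it stands.
- The arm moves only by the tool play_rows, never from a script. Its arguments are lists of equal length, an entry for each row: "dp": the shift along the world's x, y, z in mm, a list of three; "yaw": the turn about the world's z in degrees. In form: {"dp": [[tx, ty, tz], ...], "yaw": [yaw, ...]}. A call has 1 to 8 rows; each row shifts and turns the commanded pose from where the row before left it; what a row does not reach is not made up. A row lasts 1/12 s, in which the tool goes at most 41.7 mm and 7.16 degrees, less where a joint would pass 70% of its speed; a pose out of reach is approached as far as the arm can. A call is refused whole if a number of a shift passes 41.7 or a number of a turn 7.16, either way. A call with a gripper value outside its range is refused whole. "gripper" is the closure, from 0 (fully open) to 1 (shut), set as the call begins (left out, the last holds). The fingers move at their own pace and stop on an object; the grip force is fixed at half the most. Time passes only in rows, so rows that do not move let the fingers close. It gives the time, the measured TCP pose, the force, the opening and the grip force at its end, in the units of the state.
- ctrl.get_obs(): the state, without advancing time (a new reading comes with each control period).
- viewer.get_image(name): name is "scene" or "top"; returns a dict with "pixels" (480x640x3 uint8, red, green, blue), "range_z" (480x640 float32, mm along the optical axis (not along the pixel's ray), 0 where there is no reading), "fx", "fy", "cx", "cy" (pixels), "T" (4x4, takes a point from camera to world coordinates). Camera axes: x right, y up, looking along -z (the intrinsics and any distortion apply to the point x, -y, -z); pixel columns grow to the right and rows downward; lengths in mm; the calibration is good to about 2 mm. A picture is of the moment at which its call begins.
- ticket.close_job(): hands the job in; it is judged then, once.
Trained networks look in a picture, given as the dict that the camera call returned (one of the last four; its "shot" number tells which), for a name from the list of things; names that differ only in an ending like _2 or _b are one class to them, and where a whole thing is asked for, a point or a joint stands for the part that bears it (a point fixed in the world has none). Each returns a list of dicts, best first, with "conf" (0 to 1); they miss things now and then, are a little off and sometimes report something else, mostly with a low value. They report only what shows in the picture. A call takes as long as a camera call.
- models.look_for(picture, name): "bbox" ([centre column, centre row, width, height] in pixels, round what is visible of it).
- models.landmark_of(picture, name): "location" ([column, row] in pixels: a listed point, or the origin of a listed thing).
The state is a dict: "t": time; "qpos": joint angles; "qvel": joint speeds; "joint_torque": joint torques, N m; "ee_pos": TCP position; "orientation": TCP orientation; "ft_force": force on the tool from outside, world axes, zero at the start; "moment": the same for the moment, N m; "width": finger opening in mm; "grasp_force": force on a finger pad.
Only numpy, scipy, OpenCV 4.12 (cv2) and the standard library are available. Lean on these libraries where they do the work, as an engineer would, in place of code of your own. Each camera call takes 0.05 s, during which the arm holds its last target. There are 200 camera calls.

## Working session

There is one attempt and no reset: what is moved stays moved. The work goes in short steps, Python scripts to look and compute and a tool call to move; the robot and the scene stay as the last step left them, time stands still between calls to the robot, and variables do not carry over. Pictures are saved under pics/ and viewed, at most 10 in all, crops included, and the job is handed in when it is done.

Besides the shell and the picture viewer there is one more tool, called after ">>>" in YAML: its name, and indented under it one key for each argument. play_rows: Moves the arm, as the interface text tells. Its arguments: {"type":"object","properties":{"dp":{"type":"array"},"yaw":{"type":"array"},"gripper":{"type":"number"}},"required":["dp","yaw"]}

```bash
mkdir -p pics
cat > h.py <<'E'
import numpy as np, cv2
from workcell import ctrl, viewer, ticket, models
def w(im,px,z=None):
    c,r=px; d=np.array([(c-im['cx'])/im['fx'],-(r-im['cy'])/im['fy'],-1.0])
    T=np.array(im['T'])
    if z is None:
        p=im['range_z'][max(0,int(r)-2):int(r)+3,max(0,int(c)-2):int(c)+3]; s=np.median(p[p>0]) if (p>0).any() else 0
    else:
        dw=T[:3,:3]@d; s=(z-T[2,3])/dw[2]
    return T[:3,:3]@(d*s)+T[:3,3]
def proj(im,P):
    T=np.array(im['T']); p=T[:3,:3].T@(np.array(P)-T[:3,3])
    return im['cx']+im['fx']*p[0]/-p[2], im['cy']+im['fy']*p[1]/p[2]
def save(im,n): cv2.imwrite('pics/'+n,im['pixels'][:,:,::-1])
E
python3 - <<'E'
from h import *
np.set_printoptions(precision=1,suppress=True)
for n in('scene','top'):
    im=viewer.get_image(n); save(im,n+'0.png'); print(n,im['T'],im['fx'],[k for k in im])
    for nm in('power_box','cover_hinge','cover_pad','tape_roll','glue_bottle','tape_measure'):
        for l in models.landmark_of(im,nm)[:2]: print(nm,l['location'],l['conf'],w(im,l['location']),w(im,l['location'],{'cover_hinge':101,'cover_pad':105}.get(nm,0)))
print(ctrl.get_obs())
E
```

```text
scene [[   0.2   -0.7    0.7 1404.6]
 [   1.     0.2   -0.2 -257.1]
 [   0.     0.7    0.7 1062.7]
 [   0.     0.     0.     1. ]] 481.20336289653005 ['pixels', 'range_z', 'fx', 'fy', 'cx', 'cy', 'T', 'shot']
power_box [345.2, 283.4] 0.67 [657.4 -10.9 104.1] [576.3  15.9   0. ]
cover_pad [347.7, 242.1] 0.79 [517.1  34.  105.1] [517.   34.1 105. ]
tape_roll [374.3, 281.6] 0.74 [685.8  56.2 127.1] [588.1  98.8   0. ]
glue_bottle [466.4, 255.5] 0.9 [586.3 373.6  43.1] [551.7 400.2   0. ]
glue_bottle [262.6, 276.4] 0.38 [ 515.6 -210.3   19.3] [ 499.1 -209.4    0. ]
tape_measure [187.7, 311.5] 0.57 [ 605.8 -418.3   36.3] [ 577.5 -424.     0. ]
top [[  -0.     1.    -0.2  294.7]
 [  -1.    -0.     0.   -39.5]
 [   0.     0.2    1.  1279.3]
 [   0.     0.     0.     1. ]] 498.13598217384225 ['pixels', 'range_z', 'fx', 'fy', 'cx', 'cy', 'T', 'shot']
power_box [300.3, 223.8] 0.77 [547.4   1.9 105.3] [570.1   5.7   0. ]
power_box [475.8, 302.3] 0.49 [ 360.6 -436.3   17.8] [ 361.5 -441.9   -0. ]
cover_hinge [298.4, 208.6] 0.63 [585.2   6.5 105.1] [586.2   6.7 101. ]
cover_pad [289.8, 237.0] 0.57 [515.2  27.1 105.7] [515.3  27.2 105. ]
tape_roll [277.2, 180.4] 0.57 [656.3  58.3 106.2] [689.   67.1   0. ]
glue_bottle [152.2, 223.0] 0.79 [555.6 363.7  90.1] [575.4 394.2   0. ]
tape_measure [466.1, 222.0] 0.97 [ 557.7 -411.1   63. ] [ 571.3 -430.3   -0. ]
tape_measure [287.3, 237.0] 0.65 [515.2  33.1 105.7] [535.1  39.7   0. ]
{'t': 0.7, 'qpos': array([ 1.2,  0.4,  1.6, -0. ,  1.1, -0. ]), 'qvel': array([-0., -0., -0.,  0., -0., -0.]), 'joint_torque': array([  0. , -54.4, -27.4,   0.1,   0. ,   0. ]), 'ee_pos': array([209.4, 588.8, 222.7]), 'orientation': array([ 0.5,  3.1, -0. ]), 'ft_force': array([ 1.2, -0.2, -0.4]), 'moment': array([ 0., -0., -0.]), 'grasp_force': 0.0, 'width': 87.99804406246511}
```

Run:
```python
from h import *
from scipy.spatial.transform import Rotation as R
np.set_printoptions(precision=1,suppress=True)
pics=[]
for n in('scene','top'):
    im=viewer.get_image(n); hsv=cv2.cvtColor(im['pixels'],cv2.COLOR_RGB2HSV)
    h,wd=im['range_z'].shape; u,v=np.meshgrid(np.arange(wd),np.arange(h)); T=np.array(im['T'])
    s=im['range_z']; P=np.stack([(u-im['cx'])/im['fx']*s,-(v-im['cy'])/im['fy']*s,-s],-1)@T[:3,:3].T+T[:3,3]
    m=(abs(P[...,2]-105)<6)&(P[...,0]>400)&(P[...,0]<800)&(abs(P[...,1])<200)&(s>0)
    o=m&(hsv[...,0]<22)&(hsv[...,0]>4)&(hsv[...,1]>150)
    for nm,k in(('box',m),('cover',o)):
        k=cv2.morphologyEx(k.astype(np.uint8),cv2.MORPH_OPEN,np.ones((3,3)))
        nn,l,st,_=cv2.connectedComponentsWithStats(k); i=1+np.argmax(st[1:,4]); q=P[l==i]
        print(n,nm,st[i],cv2.minAreaRect(q[:,:2].astype(np.float32)),np.median(q[:,2]))
    x,y=proj(im,[580,0,105]); x=int(x);y=int(y); c=im['pixels'][max(0,y-120):y+120,max(0,x-160):x+160,::-1]
    pics.append(cv2.resize(c,(640,480)) if 0 else cv2.resize(c,(400,300)))
    pics.append(cv2.resize(im['pixels'][:,:,::-1],(400,300)))
cv2.imwrite('pics/a.png',np.vstack([np.hstack(pics[:2]),np.hstack(pics[2:])]))
o=ctrl.get_obs(); print(R.from_rotvec(o['orientation']).as_matrix())
```

```text
scene box [ 292  228  101   67 4700] ((573.8983764648438, 8.14599609375), (256.8037109375, 216.250732421875), 70.01858520507812) 104.88276316561229
scene cover [ 321  235   49   28 1084] ((537.5926513671875, 21.516578674316406), (129.02780151367188, 96.33306884765625), 70.20795440673828) 104.96658433639425
top box [ 233  158  127  115 7348] ((572.9368286132812, 9.485443115234375), (257.0382995605469, 213.901611328125), 70.34040832519531) 105.68871478625636
top cover [ 262  203   61   51 1840] ((538.2786865234375, 21.91059112548828), (130.11546325683594, 91.74510955810547), 70.27850341796875) 105.88061418193877
[[-0.9  0.3  0. ]
 [ 0.3  0.9  0. ]
 [-0.   0.  -1. ]]
```

View pics/a.png

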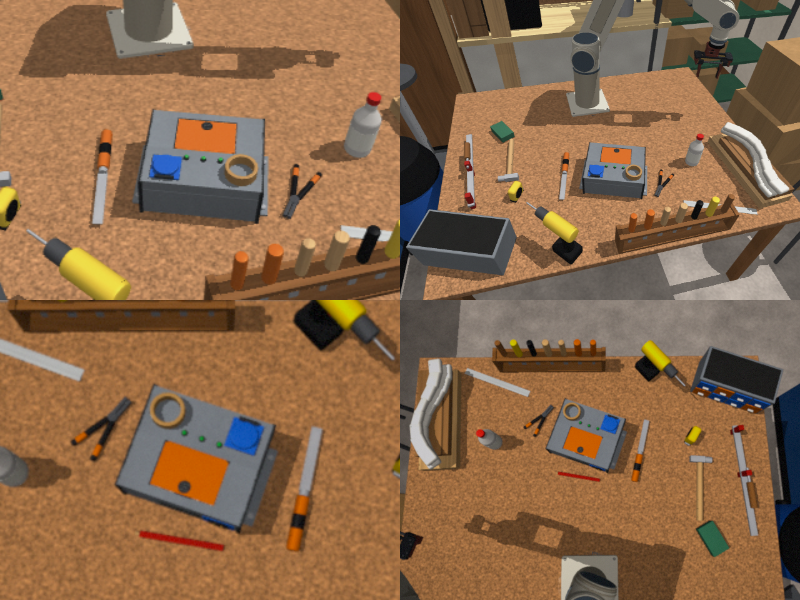

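The first picture shows the box turned about −20°. The orange cover is at about (205,135) in the scene crop, with its dark pad on the robot side. Cover and box rectangles agree between the two cameras, and the tool's y axis is already along box y (70°). I'll move over the pad.

>>> play_rows:
  dp:
    - [18.8,-34.8,0]
    - [18.8,-34.8,0]
    - [18.8,-34.8,0]
    - [18.8,-34.8,0]
    - [18.8,-34.8,0]
    - [18.8,-34.8,0]
    - [18.8,-34.8,0]
    - [18.8,-34.8,0]
  yaw: [0,0,0,0,0,0,0,0]
  gripper: 1

```text
t: 1.47
ee_pos: [360.4, 308.8, 223.0]
orientation: [0.533, 3.095, 0.001]
ft_force: [1.5, -0.2, 0.2]
width: 38.0
grasp_force: 0.0
```

Run:
```python
from h import *
np.set_printoptions(precision=1,suppress=True)
for n in('scene','top'):
    im=viewer.get_image(n); a=cv2.imread('pics/%s0.png'%n)
    c,r=map(int,proj(im,[512,31,105])); k=np.zeros(a.shape[:2],np.uint8)
    k[r-10:r+11,c-12:c+13]=(a[r-10:r+11,c-12:c+13].max(2)<110)
    nn,l,st,ce=cv2.connectedComponentsWithStats(k)
    for i in range(1,nn):
        if st[i,4]>15: print(n,st[i],ce[i],w(im,ce[i],105))
o=ctrl.get_obs();print(o['ee_pos'],o['width'],np.degrees(o['qpos'][0]-o['qpos'][5]))
```

```text
scene [342 238   9   6  41] [346.1 240.5] [509.9  31.3 105. ]
top [284 235   9   9  69] [288. 239.] [510.5  31.5 105. ]
[361.6 306.4 222.8] 30.032636515540478 70.09114213800135
```

>>> play_rows:
  dp:
    - [18.6,-34.4,0]
    - [18.6,-34.4,0]
    - [18.6,-34.4,0]
    - [18.6,-34.4,0]
    - [18.6,-34.4,-20]
    - [18.6,-34.4,-20]
    - [18.6,-34.4,-20]
    - [18.6,-34.4,-20]
  yaw: [0,0,0,0,0,0,0,0]

```text
t: 2.23
ee_pos: [505.9, 41.3, 146.3]
orientation: [0.534, 3.095, 0.001]
ft_force: [0.5, 0.9, -0.2]
width: 0.5
grasp_force: 0.0
```

>>> play_rows:
  dp:
    - [0,0,0]
    - [0,0,0]
  yaw: [0,0]

```text
t: 2.4
ee_pos: [504.9, 41.4, 145.7]
orientation: [-0.539, -3.093, 0.0]
ft_force: [-0.3, 0.6, -0.3]
width: 0.5
grasp_force: 0.0
```

>>> play_rows:
  dp:
    - [5.3,-10,-10]
    - [0,0,-20]
    - [0,0,-4]
    - [0,0,-3]
    - [0,0,0]
  yaw: [0,0,0,0,0]

```text
t: 2.82
ee_pos: [509.8, 33.1, 109.7]
orientation: [-0.532, -3.096, 0.0]
ft_force: [0.3, 0.3, 0.4]
width: 0.5
grasp_force: 0.0
```

>>> play_rows:
  dp:
    - [0,-1,-4]
    - [0,0,-2]
    - [0,0,-2]
    - [0,0,-1]
    - [0,0,0]
    - [0,0,0]
  yaw: [0,0,0,0,0,0]

```text
t: 3.32
ee_pos: [510.4, 31.4, 101.0]
orientation: [0.534, 3.095, 0.0]
ft_force: [0.7, 0.6, 1.0]
width: 0.0
grasp_force: 0.8
```

>>> play_rows:
  dp:
    - [0,0,-1]
    - [0,0,0]
    - [0,0,0]
  yaw: [0,0,0]

```text
t: 3.57
ee_pos: [510.5, 31.4, 100.0]
orientation: [0.534, 3.095, 0.0]
ft_force: [0.4, 2.2, 3.0]
width: 0.9
grasp_force: 1.8
```

>>> play_rows:
  dp:
    - [0,0,-1]
    - [0,0,0]
    - [0,0,0]
  yaw: [0,0,0]

```text
t: 3.82
ee_pos: [510.6, 31.4, 99.7]
orientation: [0.534, 3.095, 0.0]
ft_force: [-2.0, 1.8, 11.3]
width: 0.4
grasp_force: 6.3
```

At the stop (11 N). Release, lift clear and wait for the spring.

>>> play_rows:
  dp:
    - [0,0,20]
    - [0,0,40]
    - [0,0,40]
    - [0,0,40]
    - [0,0,20]
    - [0,0,0]
    - [0,0,0]
    - [0,0,0]
  yaw: [0,0,0,0,0,0,0,0]

```text
t: 4.48
ee_pos: [509.1, 31.1, 257.4]
orientation: [-0.534, -3.094, 0.001]
ft_force: [-0.1, -0.7, 0.5]
width: 0.4
grasp_force: 0.0
```

>>> play_rows:
  dp:
    - [-20,7,0]
    - [-20,7,0]
    - [0,0,0]
    - [0,0,0]
    - [0,0,0]
    - [0,0,0]
    - [0,0,0]
    - [0,0,0]
  yaw: [0,0,0,0,0,0,0,0]

```text
t: 5.15
ee_pos: [470.6, 45.1, 258.6]
orientation: [-0.535, -3.096, 0.0]
ft_force: [0.2, 1.0, -0.2]
width: 0.6
grasp_force: 0.0
```

>>> play_rows:
  dp:
    - [0,0,0]
    - [0,0,0]
    - [0,0,0]
    - [0,0,0]
    - [0,0,0]
    - [0,0,0]
    - [0,0,0]
    - [0,0,0]
  yaw: [0,0,0,0,0,0,0,0]

```text
t: 5.82
ee_pos: [470.1, 45.3, 258.8]
orientation: [0.534, 3.096, 0.0]
ft_force: [-1.5, -0.2, 0.4]
width: 0.3
grasp_force: 0.0
```

Run:
```python
from h import *
np.set_printoptions(precision=1,suppress=True)
pics=[]
for n in('scene','top'):
    im=viewer.get_image(n); x,y=map(int,proj(im,[555,15,105]))
    pics.append(cv2.resize(im['pixels'][y-60:y+60,x-80:x+80,::-1],(400,300),interpolation=cv2.INTER_CUBIC))
    print(n,x-80,y-60)
    for nm in('reset_a_top','cover_pad'):
        for l in models.landmark_of(im,nm)[:4]: print(n,nm,np.array(l['location']),l['conf'],w(im,l['location']))
    for k in(-1,0,1): # button positions predicted
        p=np.array([574.2,8.4])-57*np.array([.9412,-.3379])+36*k*np.array([.3379,.9412])
        print(k,p,[np.array(proj(im,[*p,z])) for z in(93,85)])
cv2.imwrite('pics/b.png',np.hstack(pics))
print(ctrl.get_obs()['ee_pos'])
```

```text
scene 264 193
scene reset_a_top [375.4 278.3] 0.37 [658.6  69.9 104.7]
scene reset_a_top [342.5 283. ] 0.22 [655.6 -17.6 105.3]
scene cover_pad [345.4 246.7] 0.65 [590.4   4.6 168.5]
-1 [508.4  -6.2] [array([332.8, 245.2]), array([332.7, 247.2])]
0 [520.6  27.7] [array([345.6, 246.4]), array([345.5, 248.3])]
1 [532.7  61.5] [array([358.5, 247.5]), array([358.3, 249.5])]
top 214 160
top cover_pad [300.4 198.3] 0.81 [476.2 -15.9 605.2]
-1 [508.4  -6.2] [array([303.9, 240.6]), array([304. , 241.2])]
0 [520.6  27.7] [array([289.9, 235.8]), array([290.1, 236.4])]
1 [532.7  61.5] [array([275.9, 231. ]), array([276.2, 231.6])]
[470.1  45.3 258.8]
```

View pics/b.png

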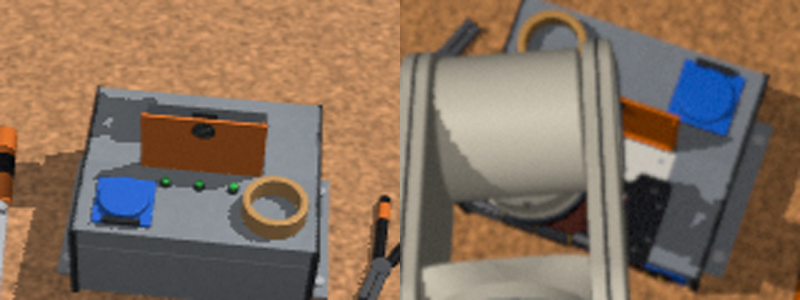

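The picture shows the cover upright at (203,140) in the left crop. The arm hides the compartment from the top camera, so I'll move aside.

>>> play_rows:
  dp:
    - [-8,36,0]
    - [-8,36,0]
    - [-8,36,0]
    - [-8,36,0]
    - [-8,36,0]
    - [0,0,0]
  yaw: [0,0,0,0,0,0]

```text
t: 6.62
ee_pos: [429.1, 230.2, 259.0]
orientation: [0.528, 3.097, 0.003]
ft_force: [0.4, 0.2, -0.9]
width: 0.2
grasp_force: 0.0
```

Run:
```python
from h import *
np.set_printoptions(precision=1,suppress=True)
n='top'
im=viewer.get_image(n); x,y=map(int,proj(im,[540,20,105]))
cv2.imwrite('pics/c.png',cv2.resize(im['pixels'][y-45:y+45,x-60:x+60,::-1],(800,600),interpolation=cv2.INTER_CUBIC)); print(x-60,y-45)
for nm in('reset_a_top','cover_hinge','cover_pad'):
    for l in models.landmark_of(im,nm)[:4]: print(n,nm,np.array(l['location']),l['conf'],w(im,l['location']))
hsv=cv2.cvtColor(im['pixels'],cv2.COLOR_RGB2HSV)
k=(((hsv[...,0]<4)|(hsv[...,0]>172))&(hsv[...,1]>120)&(hsv[...,2]>60)).astype(np.uint8)
nn,l,st,ce=cv2.connectedComponentsWithStats(k)
for i in range(1,nn):
    if st[i,4]>5 and abs(ce[i][0]-x)<50 and abs(ce[i][1]-y)<40: print(st[i],ce[i],w(im,ce[i]),w(im,ce[i],85),w(im,ce[i],93))
print(ctrl.get_obs()['ee_pos'])
```

```text
232 181
top reset_a_top [289.4 236. ] 0.55 [520.2  28.9  92.2]
top cover_hinge [298.1 210.1] 0.88 [579.9   7.  111.3]
top cover_pad [297.5 198.7] 0.68 [587.4   5.2 189.1]
top cover_pad [230.1 184.6] 0.53 [674.9 190.3  11.7]
[275 230   4   4  14] [276.3 231.5] [533.1  61.4  84.8] [533.   61.4  85. ] [531.4  60.7  93. ]
[288 234   5   5  19] [290.2 235.8] [520.9  27.1  90.6] [521.9  27.4  85. ] [520.4  27.   93. ]
[302 240   5   4  16] [304.  241.5] [507.6  -6.3  85.3] [507.6  -6.3  85. ] [506.2  -6.5  93. ]
[430.1 224.7 258.6]
```

View pics/c.png

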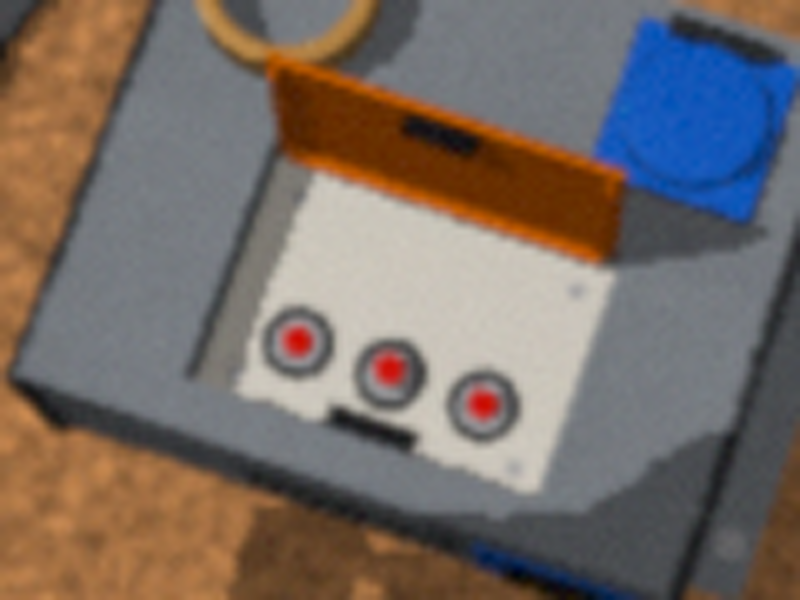

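The crop shows the three buttons at (298,342), (391,371) and (484,404). The middle one stands at about z 92, the others at 85, so the middle one is tripped.

>>> play_rows:
  dp:
    - [15,-33,0]
    - [15,-33,0]
    - [15,-33,0]
    - [15,-33,-20]
    - [15,-33,-20]
    - [15,-33,-30]
    - [0,0,-30]
    - [0,0,0]
  yaw: [0,0,0,0,0,0,0,0]

```text
t: 7.48
ee_pos: [515.4, 27.7, 157.7]
orientation: [-0.542, -3.086, 0.003]
ft_force: [-0.8, 0.4, -0.3]
width: 0.2
grasp_force: 0.0
```

>>> play_rows:
  dp:
    - [0,0,0]
    - [0,0,0]
  yaw: [0,0]

```text
t: 7.65
ee_pos: [518.7, 30.8, 163.3]
orientation: [0.535, 3.095, 0.0]
ft_force: [-0.5, 0.5, -0.4]
width: 0.6
grasp_force: 0.0
```

>>> play_rows:
  dp:
    - [2,-3.5,-20]
    - [0,0,-20]
    - [0,0,-12]
    - [0,0,-8]
    - [0,0,-4]
    - [0,0,0]
    - [0,0,0]
  yaw: [0,0,0,0,0,0,0]

```text
t: 8.23
ee_pos: [521.1, 27.9, 99.2]
orientation: [0.533, 3.095, 0.0]
ft_force: [-0.1, -0.9, 0.8]
width: 0.5
grasp_force: 0.0
```

>>> play_rows:
  dp:
    - [0,0,-3]
    - [0,0,-2]
    - [0,0,-2]
    - [0,0,-2]
    - [0,0,-2]
    - [0,0,-1]
    - [0,0,0]
    - [0,0,0]
  yaw: [0,0,0,0,0,0,0,0]

```text
t: 8.9
ee_pos: [520.5, 27.6, 86.1]
orientation: [-0.534, -3.096, 0.0]
ft_force: [1.1, -0.1, 0.8]
width: 0.1
grasp_force: 0.6
```

>>> play_rows:
  dp:
    - [0,0,-1]
    - [0,0,0]
    - [0,0,0]
  yaw: [0,0,0]

```text
t: 9.15
ee_pos: [520.5, 27.5, 85.3]
orientation: [0.534, 3.096, -0.0]
ft_force: [0.0, 0.7, 2.9]
width: 0.7
grasp_force: 1.6
```

>>> play_rows:
  dp:
    - [0,0,-1]
    - [0,0,0]
    - [0,0,0]
  yaw: [0,0,0]

```text
t: 9.4
ee_pos: [520.6, 27.5, 85.0]
orientation: [0.534, 3.095, -0.0]
ft_force: [-2.1, -0.9, 11.7]
width: 0.2
grasp_force: 5.8
```

>>> play_rows:
  dp:
    - [0,0,-0.5]
    - [0,0,0]
    - [0,0,0]
  yaw: [0,0,0]

```text
t: 9.65
ee_pos: [520.6, 27.5, 84.9]
orientation: [0.534, 3.095, 0.0]
ft_force: [-3.3, -0.5, 15.4]
width: 0.8
grasp_force: 8.1
```

Hard stop at z 85. I'll lift and move aside to check the button.

>>> play_rows:
  dp:
    - [0,0,30]
    - [0,0,40]
    - [0,0,40]
    - [-6,20,30]
    - [-15,33,30]
    - [-15,33,0]
    - [-15,33,0]
    - [-15,33,0]
  yaw: [0,0,0,0,0,0,0,0]

```text
t: 10.32
ee_pos: [455.0, 176.8, 250.6]
orientation: [0.536, 3.095, 0.0]
ft_force: [-0.1, 0.1, -0.6]
width: 0.7
grasp_force: 0.0
```

>>> play_rows:
  dp:
    - [-10,30,0]
    - [0,0,0]
    - [0,0,0]
  yaw: [0,0,0]

```text
t: 10.57
ee_pos: [445.1, 206.7, 249.9]
orientation: [-0.529, -3.096, 0.001]
ft_force: [0.5, -1.0, 0.2]
width: 0.8
grasp_force: 0.0
```

Run:
```python
from h import *
np.set_printoptions(precision=1,suppress=True)
im=viewer.get_image('top')
for p in([276.3,231.5],[290.2,235.8],[304,241.5]): print(w(im,p))
im=viewer.get_image('scene')
for l in models.landmark_of(im,'cover_pad')[:2]: print(l,w(im,l['location']))
ex=np.array([.9412,-.3379]);ey=np.array([.3379,.9412]);o=np.array([574.2,8.4])
for x,y in((6,0),(60,0),(30,0),(-68,0)): print(x,o+x*ex+y*ey)
l=models.landmark_of(im,'tape_roll')[0];p=w(im,l['location'],105)[:2]-o;print('roll',p@ex,p@ey)
print(ctrl.get_obs()['ee_pos'],ctrl.get_obs()['t'])
```

```text
[533.3  61.4  83.7]
[522.2  27.4  84.3]
[507.8  -6.2  83.9]
{'location': [346.8, 247.1], 'conf': 0.96} [589.5   8.8 165.2]
6 [579.8   6.4]
60 [630.7 -11.9]
30 [602.4  -1.7]
-68 [510.2  31.4]
roll 52.362413598487095 81.65937176063183
[446.3 204.8 250. ] 10.7667
```

Button is set (z 84.3, same as the others). Now over the cover to a point behind it.

>>> play_rows:
  dp:
    - [23,-27,5]
    - [23,-27,5]
    - [23,-27,0]
    - [23,-27,0]
    - [23,-27,0]
    - [23,-27,0]
    - [23,-27,0]
    - [23,-27,0]
  yaw: [0,0,0,0,0,0,0,0]

```text
t: 11.43
ee_pos: [630.9, -13.5, 260.0]
orientation: [-0.538, -3.095, 0.0]
ft_force: [0.2, 0.1, 0.3]
width: 0.4
grasp_force: 0.0
```

>>> play_rows:
  dp:
    - [0,0,0]
    - [0,0,0]
  yaw: [0,0]

```text
t: 11.6
ee_pos: [630.5, -13.0, 259.5]
orientation: [-0.541, -3.094, 0.0]
ft_force: [-0.4, -0.0, 0.1]
width: 0.3
grasp_force: 0.0
```

>>> play_rows:
  dp:
    - [0,1,-20]
    - [0,0,-30]
    - [0,0,-20]
    - [0,0,-8]
    - [-14,5,0]
    - [-14,5,0]
    - [0,0,0]
    - [0,0,0]
  yaw: [0,0,0,0,0,0,0,0]

```text
t: 12.27
ee_pos: [602.1, 1.2, 183.1]
orientation: [0.533, 3.095, 0.0]
ft_force: [0.2, -1.4, -0.3]
width: 0.5
grasp_force: 0.1
```

>>> play_rows:
  dp:
    - [-4,1,-1]
    - [-4,1,-1]
    - [-6.5,2,0]
    - [-6.5,2,-0.5]
    - [-6.5,2,-1]
    - [0,0,0]
  yaw: [0,0,0,0,0,0]

```text
t: 12.77
ee_pos: [572.9, 9.2, 178.4]
orientation: [-0.534, -3.094, 0.0]
ft_force: [1.1, -0.1, -0.2]
width: 0.2
grasp_force: 0.2
```

Run:
```python
from h import *
np.set_printoptions(precision=1,suppress=True)
im=viewer.get_image('scene')
x,y=map(int,proj(im,[570,15,140]))
cv2.imwrite('pics/d.png',cv2.resize(im['pixels'][y-60:y+60,x-80:x+80,::-1],(480,360),interpolation=cv2.INTER_CUBIC))
o=ctrl.get_obs();print(o['ee_pos'],o['ft_force'],o['t'])
```

```text
[573.6   9.  178.6] [ 0.9 -0.4  0.8] 12.8167
```

View pics/d.png

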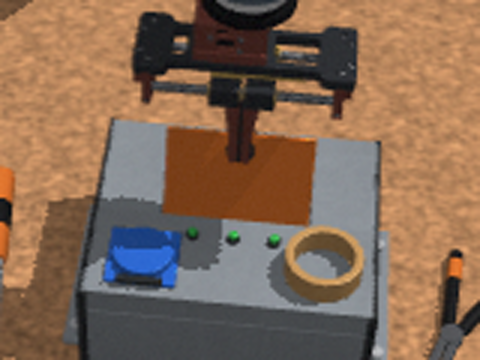

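The picture shows the closed fingers at (240,150) against the outer face of the cover, which is swinging forward. Continuing along the arc.

>>> play_rows:
  dp:
    - [-9.2,3.3,-3]
    - [-9.2,3.3,-4]
    - [-8.2,2.9,-5.5]
    - [-8.2,2.9,-6.4]
    - [-6.3,2.3,-7.5]
    - [-6.3,2.3,-8.4]
    - [0,0,0]
  yaw: [0,0,0,0,0,0,0]

```text
t: 13.4
ee_pos: [524.4, 26.3, 141.9]
orientation: [-0.533, -3.092, 0.001]
ft_force: [0.1, -0.3, 1.1]
width: 0.3
grasp_force: 0.4
```

>>> play_rows:
  dp:
    - [-2.5,0.9,-5]
    - [-2.5,0.9,-5]
    - [-2,0.7,-7]
    - [-2,0.7,-6]
    - [-1,0.3,-5]
    - [0,0,-2]
    - [0,0,0]
    - [0,0,0]
  yaw: [0,0,0,0,0,0,0,0]

```text
t: 14.07
ee_pos: [517.0, 29.3, 113.8]
orientation: [-0.534, -3.095, 0.0]
ft_force: [-0.7, 0.4, 1.8]
width: 0.8
grasp_force: 0.6
```

>>> play_rows:
  dp:
    - [-1.5,0.5,-3]
    - [-1.5,0.5,-3]
    - [-1.5,0.5,-2]
    - [0,0,-2]
    - [0,0,-2]
    - [0,0,-1]
    - [0,0,0]
    - [0,0,0]
  yaw: [0,0,0,0,0,0,0,0]

```text
t: 14.73
ee_pos: [512.6, 30.8, 100.9]
orientation: [-0.534, -3.095, -0.0]
ft_force: [0.3, 0.4, 1.1]
width: 0.6
grasp_force: 0.9
```

>>> play_rows:
  dp:
    - [0,0,-1]
    - [0,0,0]
    - [0,0,0]
  yaw: [0,0,0]

```text
t: 14.98
ee_pos: [512.6, 30.9, 100.1]
orientation: [-0.534, -3.096, -0.0]
ft_force: [-2.5, 0.5, 4.9]
width: 0.5
grasp_force: 2.8
```

>>> play_rows:
  dp:
    - [0,0,-1]
    - [0,0,0]
    - [0,0,0]
  yaw: [0,0,0]

```text
t: 15.23
ee_pos: [512.7, 30.9, 99.8]
orientation: [-0.534, -3.096, -0.0]
ft_force: [-3.4, -0.2, 14.6]
width: 0.8
grasp_force: 7.1
```

At the stop (14.6 N). Release upward, move aside and check.

>>> play_rows:
  dp:
    - [0,0,3]
    - [0,0,10]
    - [0,0,30]
    - [0,0,40]
    - [0,0,40]
    - [0,0,30]
    - [-15,33,0]
    - [-15,33,0]
  yaw: [0,0,0,0,0,0,0,0]

```text
t: 15.9
ee_pos: [484.1, 96.6, 254.7]
orientation: [0.539, 3.09, 0.003]
ft_force: [-0.3, 0.6, -1.2]
width: 0.2
grasp_force: 0.0
```

>>> play_rows:
  dp:
    - [-15,33,0]
    - [-15,33,0]
    - [-10,33,0]
    - [0,0,0]
    - [0,0,0]
    - [0,0,0]
    - [0,0,0]
    - [0,0,0]
  yaw: [0,0,0,0,0,0,0,0]

```text
t: 16.57
ee_pos: [443.1, 194.8, 252.0]
orientation: [-0.537, -3.095, 0.0]
ft_force: [0.5, 0.9, -0.2]
width: 0.5
grasp_force: 0.0
```

>>> play_rows:
  dp:
    - [0,0,0]
    - [0,0,0]
    - [0,0,0]
    - [0,0,0]
    - [0,0,0]
    - [0,0,0]
    - [0,0,0]
    - [0,0,0]
  yaw: [0,0,0,0,0,0,0,0]

```text
t: 17.23
ee_pos: [442.7, 195.8, 252.0]
orientation: [-0.534, -3.096, 0.0]
ft_force: [-0.0, 0.4, 0.3]
width: 0.6
grasp_force: 0.0
```

Run:
```python
from h import *
np.set_printoptions(precision=1,suppress=True)
im=viewer.get_image('top')
ex=np.array([.9412,-.3379]);ey=np.array([.3379,.9412]);o=np.array([574.2,8.4])
for x,y in((-78,-50),(-78,0),(-78,50),(-40,0),(-95,0),(60,0)):
    print(x,y,w(im,proj(im,[*(o+x*ex+y*ey),105])))
x,y=map(int,proj(im,[560,15,105]))
cv2.imwrite('pics/e.png',cv2.resize(im['pixels'][y-90:y+90,x-120:x+120,::-1],(640,480),interpolation=cv2.INTER_CUBIC))
s=ctrl.get_obs();print(s['ee_pos'],s['t'])
```

```text
-78 -50 [484.  -12.3 104.3]
-78 0 [500.8  34.8 104.8]
-78 50 [517.8  81.9 104.2]
-40 0 [536.7  21.9 104.4]
-95 0 [484.7  40.5 105.2]
60 0 [630.3 -11.9 106.1]
[442.7 195.8 252. ] 17.2833
```

View pics/e.png

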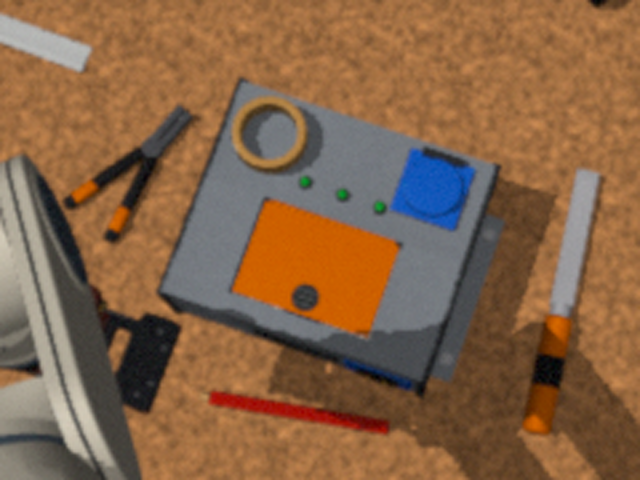

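The cover at (315,265) is shut and flush at about z 104.5, two seconds after release. Roll, pliers, chisel and pencil lie where they were.

```bash
python3 -c "
from workcell import ticket
print(ticket.close_job())"
```

```text
the job is handed in; nothing more can be done
None
```

The cover was popped open, the tripped middle reset button pushed fully home, and the cover latched shut and flush again; I handed the job in at about 17 s with nothing else disturbed.

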